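# Shut and lock the battery box with its slot key

### The arm

A 6-joint arm with a two-finger parallel gripper is mounted at the origin on a cart in front of the work surface, level with it; the furniture and walls round the work are solid. World frame = base frame: x ahead of the robot, y to its left, z up, the work surface at z = 0. Lengths are in m, angles in rad, forces in N, time in s.
With the tool pointing down it reaches from about 0.35 to 0.925 m from the base axis. Payload 6.4 kg.
Tool frame: the origin (TCP) lies between the finger pads; the fingertips stand 19 mm ahead of it and the grasp point (between the pads) is the TCP; z points along the fingers, y is the line along which they close (so a half turn about z gives the same grasp; the last joint's range is limited). The gripper opens to 94 mm and grips with 3 to 60 N. Pads are 16 mm wide; open, the fingers measure 119 mm over their backs; the gripper's body (75 mm by 177 mm) begins 78 mm behind the grasp point.
Start: joints at [-1.285, 0.245, 1.558, -0, 1.339, -0.174], TCP at [0.288, -0.583, 0.224] pointing down, gripper open.
Joint ranges: [-3.13, 3.13], [-1.02, 2.26], [0.13, 2.54], [-0.95, 4.09], [0.21, 2.88], [-2.74, 2.74]. Speed limits (rad/s): [2.57, 2.57, 3.14, 3.14, 3.14, 3.14].

### API

Orientations are given as a unit quaternion [x, y, z, w].
In Python, from plant import ctrl gives the robot as it stands. The module is installed in compiled form; this text tells all that it offers.
- The arm moves only by the shell command python3 -m inch 'ROWS' [FORCE]. ROWS is a JSON object of lists of equal length, an entry for each row: "translation": the shift along the world's x, y, z in mm, a list of three; "dr": the turn, a rotation vector about the world's x, y, z in degrees, a list of three; "fingers": the opening, from 0 (shut) to 1 (fully open). A call has 1 to 12 rows; each row is the pose to reach, as a shift and turn from the pose commanded when the call began; what a row does not reach only later rows make up. A row lasts 1/10 s, in which the tool goes at most 50 mm and 8.59 degrees, less where a joint would pass 70% of its speed; a pose out of reach is approached as far as the arm can. A call with a gripper value outside its range is refused whole. The fingers move at their own pace and stop on an object; FORCE is the grip in N (left out, the last holds). Time passes only in rows, so rows that repeat a pose let the fingers close. It gives the time, the measured TCP pose, the force, the opening and the grip force at its end, in the units of the state.
- ctrl.sense(): the state, without advancing time (a new reading comes with each control period).
- ctrl.camera(name): name is "scene" or "side" or "wrist"; returns the picture (384x512x3 uint8, red, green, blue); there is no depth.
- ctrl.camera_info(name): a dict with "fov_y" (degrees; the focal length in pixels is half the picture's height over the tangent of half this angle, whatever the lens; pixels are square), "cx", "cy" (the principal point, pixels), "extrinsics" (4x4, takes a point from world to camera coordinates); the wrist camera has in their place "hand_eye" (4x4, takes a point from camera to tool coordinates, whose origin is the TCP and whose axes are the flange's). Camera axes: x right, y up, looking along -z (the intrinsics and any distortion apply to the point x, -y, -z); pixel columns grow to the right and rows downward; lengths in m; the calibration is good to about 2 mm. A picture is of the moment at which its call begins: read the wrist's pose just before it. camera_info takes no time and is no camera call.
- ctrl.close_job(): hands the job in; it is judged then, once.
Trained networks look in the newest picture that a camera, given by its name, has taken for a name from the list of things; names that differ only in an ending like _2 or _b are one class to them, and where a whole thing is asked for, a point or a joint stands for the part that bears it (a point fixed in the world has none). Each returns a list of dicts, best first, with "confidence" (0 to 1); they miss things now and then, are a little off and sometimes report something else, mostly with a low value. They report only what shows in the picture. A call takes as long as a camera call. They do not tell look-alikes from the thing itself.
- ctrl.boxes_of(camera, target): "xyz" ([x, y, z] in m, in world coordinates, good to about 4 mm: the middle of the surface that is visible of it).
- ctrl.place_of(camera, target): "xyz" ([x, y, z] in m, in world coordinates, good to about 4 mm: a listed point, or the origin of a listed thing).
The state is a dict: "t": time; "joints": joint angles; "joint_vel": joint speeds; "tau": joint torques, N m; "tool_pos": TCP position; "tool_rot": TCP orientation; "wrist_force": force on the tool from outside, world axes, zero at the start; "moment": the same for the moment, N m; "grip_width": finger opening in m; "gripper_force": force on a finger pad.
Only numpy, scipy, OpenCV 4.12 (cv2) and the standard library are available. Lean on these libraries where they do the work, as an engineer would, in place of code of your own. Each camera call takes 0.05 s, during which the arm holds its last target. There are 200 camera calls.

### The job

Shut the lid of the battery box fully, then take the orange slot key from its wooden holder, put its blade into the slot of the fastener on the lid and turn the fastener a full quarter turn clockwise (seen from above), to its stop, so that the slot points at the green dots and the lid is locked. Stand the key back in its holder, blade down and fully home, and leave the lid shut, the fastener locked and the other things on the bench where they are.

Things in the scene. Friction and masses are not known exactly. Their poses are not given: they have to be found in the camera images.
- battery_box: Grey steel box, 180 (x) x 160 (y) x 80 mm high, fixed to the bench, open on top under a blue hinged lid, two battery packs inside. Origin: centre of its underside. Its front faces its own -x, roughly toward the robot; the lid's hinge runs along its rear (+x) top edge.
- lid (a joint): Angle of the blue lid in rad: 0 = shut flat on the box, grows as the front edge swings up and back; starts 0.3 to 0.8 open. The hinge is stiff: the lid stays where it is left; about 2 N down on its front edge shuts it. The lid is a plate 186 x 166 mm, 8 mm thick.
- lid_hinge (a point): Point on the lid's hinge axis, in the middle of the box's width: box frame (90, 0, 80) mm. The axis is the box's y.
- lid_edge (a point): Point on the lid's top face in the middle of its front edge, 180 mm from the hinge and 8 mm above the lid's underside. A 12 mm lip goes on in front of it for looks. The 30 mm of lid nearest this edge are clear to push on.
- fastener (a joint): Turn of the round slotted fastener in rad: 0 = unlocked (slot along the red dots, front to back on the lid), 1.571 = locked, at the hard stop (slot along the green dots, left to right). Grows clockwise seen from above. Starts at 0 to 0.2, stays where it is left; turning it takes about 0.1 N m.
- slot_floor (a point): Middle of the slot's floor, on the turning axis; on the lid's middle line 115 mm in front of the hinge, 3 mm above the lid's top face (91 mm above the bench when shut). x runs along the slot, z up; turns with the fastener. Steel head 42 mm in diameter, 12 mm high; slot 7 mm wide, 9 mm deep, open at both ends, mouth chamfered 2 mm to 11 mm wide.
- slot_key: Flat key, loose, 60 g, 59 mm tall. Origin: middle of the blade's lower end; z up to the grip, x along the blade's width. Steel blade 24 (x) x 4 (y) x 14 mm; above it an orange grip 36 (x) x 12 mm (y), from 14 to 59 mm above the origin. Take it across the 12 mm. The same after half a turn about z.
- key_holder: Light wooden block fixed to the bench, left or right of the box, 60 (x) x 50 (y) x 30 mm high. Origin: centre of its underside. In the middle of its top a pocket 31 (x) x 9 mm (y), 20 mm deep, chamfered 2 mm. The key stands in it, shoulders of its grip on the block's top, its origin 16 mm above the block's, x along the block's x.
- screw_tin: Printed tin, 76 mm in diameter, 58 mm high, loose, standing on the other side of the box from the key holder; not to be disturbed. Origin: centre of its underside.
- gouache_0: Paint jar with red paint, white cap, 61 mm in diameter, 74 mm high, loose, at the back left; not to be disturbed. Origin: centre of its underside.
There are look-alikes about, which are no part of the job. Of the things that look like the slot_key, the smallest one is meant.

How it is judged:
On the way, in this order (a step that is already met when the one before it is completed fails the run):
1. the lid is shut (under 0.04 rad) (value of joint lid below 0.04 rad), for 0.2 s.
2. the key's blade is in the fastener's slot, with the lid shut (value of joint lid below 0.04 rad and horizontal distance between slot_key and slot_floor below 0.01 m and z of slot_key in the frame of slot_floor between -0.004 and 0.006 m and angle between the x axis of slot_key and the x axis of slot_floor, either way round below 0.3 rad), for 0.1 s.
3. the fastener is turned to locked (over 1.35 rad) with the key's blade in its slot, lid shut (all of step 2 and value of joint fastener above 1.35 rad), for 0.1 s.
At the end, for the whole second after the job is handed in: The lid is shut (under 0.04 rad), the fastener is locked (over 1.35 rad), and the key stands at rest in its holder: within 10 mm of the holder's middle seen from above, its origin less than 20 mm above the holder's origin, upright within 0.15 rad (value of joint lid below 0.04 rad and value of joint fastener above 1.35 rad and horizontal distance between slot_key and key_holder below 0.01 m and z of slot_key in the frame of key_holder below 0.02 m and angle between slot_key's own z axis and vertical below 0.15 rad and linear speed of slot_key below 0.02 m/s); the robot touches nothing.
It fails at once if the screw tin or the paint jar is moved by more than 30 mm (distance of any of screw_tin, gouache_0 from where it was at the start of the episode above 0.03 m).
It also fails if it takes over 58 s, if anything falls off the work surface, if the arm or the gripper's body presses on something with over 40 N, if the wrist force passes 120 N, or if a joint passes its speed limit or range.

## Working session

There is one attempt and no reset: what is moved stays moved. The work goes in short steps, Python scripts to look and compute and a shell command to move; the robot and the scene stay as the last step left them, time stands still between calls to the robot, and variables do not carry over. Pictures are saved under pics/ and viewed, at most 10 in all, crops included, and the job is handed in when it is done.

```bash
mkdir -p pics; cat > h.py <<'E'
import numpy as np,cv2
from plant import ctrl
def pic(c,n):
    im=ctrl.camera(c); cv2.imwrite(f'pics/{n}.png',im[:,:,::-1]); return im
def proj(c,p):
    i=ctrl.camera_info(c);f=192/np.tan(np.radians(i['fov_y']/2));q=np.array(i['extrinsics'])@np.append(p,1)
    return i['cx']+f*q[0]/-q[2], i['cy']-f*q[1]/-q[2]
E
python3 - <<'E'
from h import *
a=pic('scene','a');b=pic('side','b')
cv2.imwrite('pics/ab.png',cv2.resize(np.hstack([a,b])[:,:,::-1],(800,300)))
for c in('scene','side'):
    i=ctrl.camera_info(c);print(c,{k:v for k,v in i.items() if k!='extrinsics'},np.round(np.array(i['extrinsics']),2).tolist())
    for t in('battery_box','lid_edge','lid_hinge','slot_floor','slot_key','key_holder','screw_tin','gouache_0'):
        print(t,[(np.round(d['xyz'],3).tolist(),round(d['confidence'],2),np.round(proj(c,d['xyz'])).tolist()) for d in ctrl.place_of(c,t)])
s=ctrl.sense();print({k:np.round(v,3).tolist() for k,v in s.items()})
E
```

```text
scene {'fov_y': 52.4000143467186, 'cx': 259.54719660466236, 'cy': 198.19818762167316} [[-0.79, -0.61, -0.02, 0.45], [0.39, -0.53, 0.75, -0.28], [-0.47, 0.58, 0.66, -0.96], [0.0, 0.0, 0.0, 1.0]]
battery_box [([0.555, -0.044, -0.001], 0.92, [270.0, 209.0])]
lid_edge [([0.522, -0.048, 0.218], 0.73, [281.0, 155.0])]
lid_hinge [([0.638, -0.038, 0.081], 0.58, [248.0, 180.0])]
slot_floor [([0.566, -0.048, 0.175], 0.41, [268.0, 163.0])]
slot_key [([0.392, 0.322, 0.001], 0.73, [234.0, 318.0]), ([0.598, 0.271, -0.0], 0.69, [190.0, 265.0]), ([0.499, 0.338, 0.018], 0.48, [197.0, 296.0])]
key_holder [([0.498, 0.341, -0.001], 0.78, [198.0, 301.0]), ([0.498, 0.343, 0.019], 0.17, [196.0, 297.0])]
screw_tin [([0.489, -0.268, -0.0], 0.77, [325.0, 181.0]), ([0.499, 0.342, -0.004], 0.5, [197.0, 301.0])]
gouache_0 [([0.68, 0.343, -0.002], 0.72, [150.0, 267.0])]
side {'fov_y': 42.01554571951313, 'cx': 252.36105051591153, 'cy': 187.65725298738} [[0.66, 0.75, 0.01, -0.38], [-0.54, 0.46, 0.71, 0.22], [0.52, -0.48, 0.71, -1.81], [0.0, 0.0, 0.0, 1.0]]
battery_box [([0.551, -0.042, 0.0], 0.61, [236.0, 220.0]), 
[... 310 characters left out ...]
 [320.0, 182.0]), ([0.496, 0.342, 0.015], 0.69, [312.0, 153.0]), ([0.392, 0.322, 0.005], 0.67, [286.0, 142.0]), ([0.518, -0.048, 0.214], 0.32, [226.0, 162.0])]
key_holder [([0.496, 0.336, -0.001], 0.53, [310.0, 157.0])]
screw_tin [([0.487, -0.27, -0.002], 0.9, [161.0, 247.0])]
gouache_0 [([0.68, 0.345, 0.002], 0.65, [353.0, 184.0])]
{'t': 0.9, 'joints': [-1.285, 0.245, 1.558, 0.0, 1.339, -0.174], 'joint_vel': [-0.0, 0.001, -0.002, -0.0, 0.001, -0.003], 'tau': [0.001, -41.582, -31.489, 0.069, 0.029, -0.0], 'tool_pos': [0.288, -0.583, 0.224], 'tool_rot': [0.974, 0.228, 0.0, 0.0], 'wrist_force': [0.434, 0.016, -0.367], 'moment': [0.059, 0.019, -0.034], 'gripper_force': 0.0, 'grip_width': 0.094}
```

View pics/a.png

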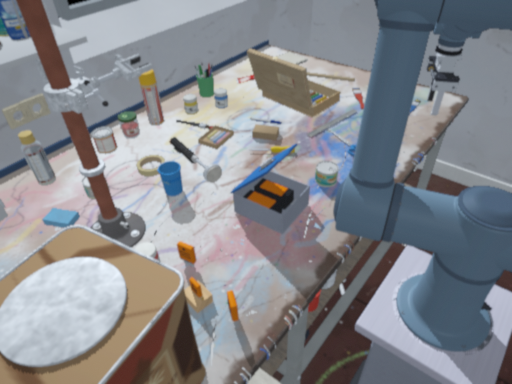

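View pics/b.png

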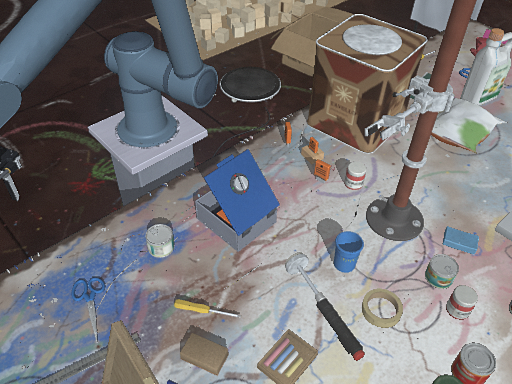

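The box sits near (0.553, -0.043) and is yawed about 3°. The lid is about 0.8 rad open, with its edge at (0.52, -0.047, 0.216). The holder with the key is at about (0.497, 0.34), scene px (198, 295), and lone look-alikes stand at px (187, 250) and (232, 305). I'll go over the lid edge first with the fingers shut.

```bash
python3 -m inch '{"translation":[[0,0,40],[0,40,76],[20,90,76],[45,140,76],[70,190,76],[95,240,76],[120,290,76],[145,340,76],[170,390,76],[195,440,76],[220,490,76],[247,536,76]],"dr":[[0,0,8],[0,0,16],[0,0,24],[0,0,32],[0,0,40],[0,0,48],[0,0,56],[0,0,64],[0,0,72],[0,0,80],[0,0,88],[0,0,96]],"fingers":[0,0,0,0,0,0,0,0,0,0,0,0]}' 10
python3 -m inch '{"translation":[[0,0,0],[0,0,0],[0,0,0],[0,0,0],[0,0,0],[0,0,0],[0,0,0],[0,0,0],[0,0,0]],"dr":[[0,0,8],[0,0,16],[0,0,24],[0,0,32],[0,0,40],[0,0,48],[0,0,56],[0,0,61],[0,0,61]],"fingers":[0,0,0,0,0,0,0,0,0]}'
```

```text
t: 2.1
tool_pos: [0.5088, -0.0946, 0.3009]
tool_rot: [0.48, 0.877, 0.0, 0.001]
wrist_force: [0.3, -0.7, 0.1]
grip_width: 0.002
gripper_force: 0.0
t: 3.0
tool_pos: [0.5083, -0.0966, 0.3005]
tool_rot: [-0.029, 1.0, -0.0, 0.0]
wrist_force: [0.5, 0.5, 0.6]
grip_width: 0.0005
gripper_force: 0.0
```

```bash
python3 -m inch '{"translation":[[25,50,0],[25,50,-35],[24,50,-70],[12,50,-85],[0,50,-99],[-9,50,-113],[-18,50,-127],[-24,50,-143],[-29,50,-160],[-32,50,-176],[-34,50,-190],[-34,50,-193]],"dr":[[0,0,0],[0,0,0],[0,0,0],[0,0,0],[0,0,0],[0,0,0],[0,0,0],[0,0,0],[0,0,0],[0,0,0],[0,0,0],[0,0,0]],"fingers":[0,0,0,0,0,0,0,0,0,0,0,0]}'
python3 -m inch '{"translation":[[0,0,-2],[0,0,-3],[0,0,-3],[0,0,-3]],"dr":[[0,0,0],[0,0,0],[0,0,0],[0,0,0]],"fingers":[0,0,0,0]}'
```

```text
t: 4.2
tool_pos: [0.4735, -0.0465, 0.1071]
tool_rot: [-0.029, 1.0, 0.0, -0.001]
wrist_force: [-8.1, 1.6, 16.6]
grip_width: 0.0002
gripper_force: 8.0
t: 4.6
tool_pos: [0.4736, -0.0465, 0.107]
tool_rot: [-0.029, 1.0, 0.0, -0.002]
wrist_force: [-11.8, 1.8, 21.9]
grip_width: 0.0008
gripper_force: 10.8
```

The TCP stopped at z = 0.107, which puts the lid's top face at 0.088, so it is shut. Next I'll rise, open the fingers and look.

```bash
python3 -m inch '{"translation":[[0,0,30],[0,0,80],[0,0,130],[0,0,180],[0,0,200],[0,0,200]],"dr":[[0,0,0],[0,0,0],[0,0,0],[0,0,0],[0,0,0],[0,0,0]],"fingers":[0,0.4,0.4,0.4,0.4,0.4]}'
python3 - <<'E'
from h import *
s=ctrl.sense();pic('wrist','w1');print(s['tool_pos'],np.round(s['tool_rot'],4))
i=ctrl.camera_info('wrist');print({k:np.round(v,3).tolist() for k,v in i.items()})
for c in('wrist','scene','side'):
    if c!='wrist':ctrl.camera(c)
    for t in('lid_edge','lid_hinge','slot_floor','battery_box'):
        print(c,t,[(np.round(d['xyz'],4).tolist(),round(d['confidence'],2)) for d in ctrl.place_of(c,t)])
E
```

```text
t: 5.2
tool_pos: [0.476, -0.0471, 0.3087]
tool_rot: [-0.029, 1.0, -0.001, 0.004]
wrist_force: [-0.3, 0.5, -0.2]
grip_width: 0.0359
gripper_force: 0.0
[ 0.47602996 -0.0470574   0.30873549] [-0.0289  0.9996 -0.0013  0.0037]
{'fov_y': 66.843, 'cx': 253.74, 'cy': 192.487, 'hand_eye': [[-0.001, 0.971, 0.238, 0.067], [1.0, 0.0, 0.001, -0.001], [0.001, 0.238, -0.971, -0.161], [0.0, 0.0, 0.0, 1.0]]}
wrist lid_edge [([0.4569, -0.0511, 0.0894], 0.61)]
wrist lid_hinge [([0.6366, -0.0415, 0.0814], 0.78), ([0.5504, -0.0472, -0.0041], 0.6)]
wrist slot_floor [([0.5314, -0.0425, 0.0907], 0.94), ([0.4569, -0.0497, 0.0892], 0.49)]
wrist battery_box [([0.5497, -0.0441, -0.0046], 0.72)]
scene lid_edge [([0.4656, -0.047, 0.0919], 0.61)]
scene lid_hinge [([0.6391, -0.0379, 0.083], 0.77)]
scene slot_floor [([0.5243, -0.0497, 0.0923], 0.45)]
scene battery_box []
side lid_edge [([0.4627, -0.0488, 0.092], 0.85), ([0.5234, -0.0494, 0.0922], 0.57), ([0.4894, -0.2712, 0.0003], 0.5)]
side lid_hinge [([0.6436, -0.0383, 0.0822], 0.59)]
side slot_floor [([0.6429, -0.0388, 0.0819], 0.6), ([0.5219, -0.0466, 0.0899], 0.57)]
side battery_box [([0.5467, -0.0438, 0.002], 0.55)]
```

View pics/w1.png

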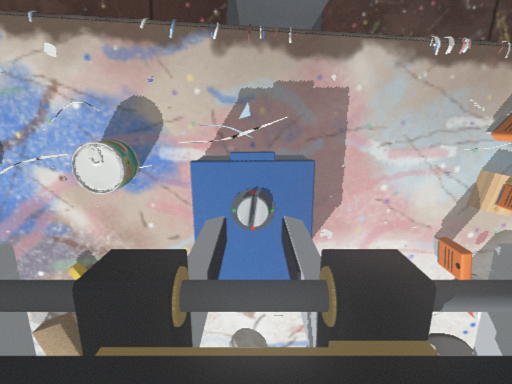

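The wrist view shows the lid shut. The fastener head is at px (253, 210), with its slot slightly clockwise of front-to-back. I'll measure the head centre, slot angle and lid edges.

```bash
cat >> h.py <<'E'
from scipy.spatial.transform import Rotation as R
def wray(s,uv,z):
    i=ctrl.camera_info('wrist');f=192/np.tan(np.radians(i['fov_y']/2));T=np.eye(4);T[:3,:3]=R.from_quat(s['tool_rot']).as_matrix();T[:3,3]=s['tool_pos']
    M=T@np.array(i['hand_eye']);uv=np.atleast_2d(uv).astype(float)
    d=np.c_[(uv[:,0]-i['cx'])/f,-(uv[:,1]-i['cy'])/f,-np.ones(len(uv))]@M[:3,:3].T
    return (M[:3,3]+d*((z-M[2,3])/d[:,2])[:,None])[:,:2]
def rect(s,im,c,z,half=.04,res=2000):  # rectified top view at height z: rows = -x, cols = -y (robot's view)
    n=int(2*half*res);g=np.array([[c[0]+half,c[1]+half],[c[0]+half,c[1]-half],[c[0]-half,c[1]-half],[c[0]-half,c[1]+half]])
    # homography from 4 pixels
    px=np.float32([[0,0],[511,0],[511,383],[0,383]]);w=wray(s,px,z)
    H1=cv2.getPerspectiveTransform(px,w.astype(np.float32)-np.float32(c))
    H2=np.array([[0,-res,half*res],[-res,0,half*res],[0,0,1.]])
    return cv2.warpPerspective(im,H2@H1,(n,n))
E
python3 - <<'E'
from h import *
s=ctrl.sense();im=cv2.imread('pics/w1.png')
c=[.526,-.045]
r=rect(s,im,c,.100,.08,2500);r2=rect(s,im,c,.088,.08,2500)
o=np.hstack([r,r2]);cv2.imwrite('pics/r1.png',o[:, :])
h=cv2.cvtColor(r,cv2.COLOR_BGR2HSV);blue=(h[...,0]>95)&(h[...,0]<130)&(h[...,1]>110)&(h[...,2]>60)
nb=(~blue).astype(np.uint8);n,l,st,ce=cv2.connectedComponentsWithStats(nb)
for k in range(1,n):
    if st[k,4]>500:print(st[k],ce[k], c[0]-(ce[k][1]-200)/2500,c[1]-(ce[k][0]-200)/2500)
E
```

```text
[    0     0   146   400 22086] [ 46.32255728 151.88164448] 0.5452473422077334 0.016470977089558997
[  286     0   114   217 17918] [341.91773635  87.12423262] 0.5711503069539011 -0.10176709454180155
[  130   142   147   146 16552] [203.75211455 214.88128323] 0.5200474867085548 -0.046500845819236344
[ 283  365  117   35 3474] [344.7035118 384.2199194] 0.4523120322394934 -0.10288140472078296
```

View pics/r1.png

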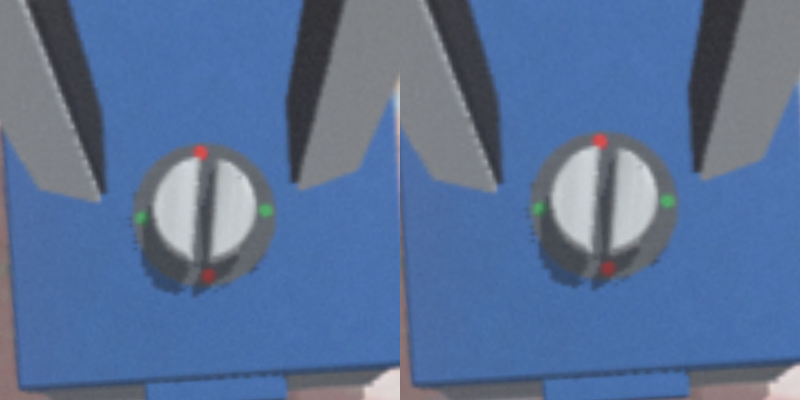

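The rectified view (up = +x) puts the fastener centre at about (0.5235, -0.0465). The box yaw is about +4° and the slot yaw about -5°. Next I'll look at the holder from above.

```bash
python3 -m inch '{"translation":[[0,40,0],[0,90,0],[0,140,0],[-5,190,-10],[-10,240,-20],[-15,290,-30],[-20,340,-40],[-26,387,-40],[-26,387,-40],[-26,387,-40],[-26,387,-40]],"dr":[[0,0,0],[0,0,0],[0,0,0],[0,0,0],[0,0,0],[0,0,0],[0,0,0],[0,0,0],[0,0,0],[0,0,0],[0,0,0]],"fingers":[0.6,0.6,0.6,0.6,0.6,0.6,0.6,0.6,0.6,0.6,0.6]}'
python3 - <<'E'
from h import *
s=ctrl.sense();im=pic('wrist','w2')[:,:,::-1];print(s['tool_pos'],np.round(s['tool_rot'],4))
for t in('key_holder','slot_key'):
    print(t,[(np.round(d['xyz'],4).tolist(),round(d['confidence'],2)) for d in ctrl.place_of('wrist',t)])
c=[.497,.34]
cv2.imwrite('pics/r2.png',np.hstack([rect(s,im,c,.061,.08,2500),rect(s,im,c,.03,.08,2500)]))
E
```

```text
t: 7.05
tool_pos: [0.4486, 0.3396, 0.2646]
tool_rot: [-0.029, 1.0, -0.0, 0.0]
wrist_force: [-0.1, -0.5, 0.3]
grip_width: 0.0563
gripper_force: 0.0
[0.44856115 0.3396374  0.26456661] [-2.880e-02  9.996e-01 -2.000e-04  1.000e-04]
key_holder [([0.4955, 0.34, 0.0004], 0.74)]
slot_key [([0.4963, 0.3408, 0.0131], 0.68), ([0.3924, 0.3221, -0.0031], 0.68), ([0.6009, 0.2714, 0.0025], 0.6)]
```

View pics/r2.png

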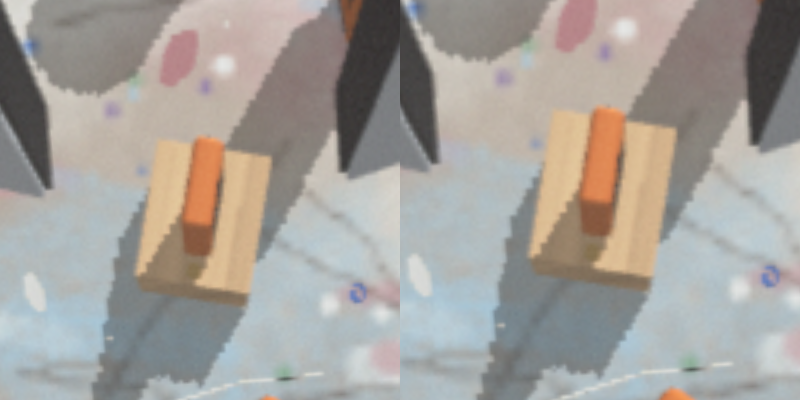

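Corners in the rectified view at holder height give the holder centre as (0.4997, 0.338) and its yaw as about -8.5°. The edges measure 60 x 49 mm, as they should. Next is the grasp.

```bash
python3 -m inch '{"translation":[[25,-1,-30],[51,-1,-80],[51,-1,-120],[51,-1,-150],[51,-1,-180],[51,-1,-200],[51,-1,-210],[51,-1,-210]],"dr":[[0,0,-6],[0,0,-11.8],[0,0,-11.8],[0,0,-11.8],[0,0,-11.8],[0,0,-11.8],[0,0,-11.8],[0,0,-11.8]],"fingers":[0.6,0.6,0.6,0.6,0.6,0.6,0.6,0.6]}' 30
python3 -m inch '{"translation":[[0,0,0],[0,0,0],[0,0,0],[0,0,0],[0,0,0],[0,0,0]],"dr":[[0,0,0],[0,0,0],[0,0,0],[0,0,0],[0,0,0],[0,0,0]],"fingers":[0.3,0.1,0,0,0,0]}' 30
```

```text
t: 8.0
tool_pos: [0.4988, 0.3383, 0.0534]
tool_rot: [0.074, 0.997, -0.001, -0.001]
wrist_force: [0.3, -0.1, -0.7]
grip_width: 0.0565
gripper_force: 0.0
t: 8.6
tool_pos: [0.4993, 0.3395, 0.0546]
tool_rot: [0.074, 0.997, 0.0, 0.0]
wrist_force: [0.8, -0.1, 1.0]
grip_width: 0.012
gripper_force: 10.4
```

```bash
python3 -m inch '{"translation":[[0,0,0],[0,0,15],[0,0,35],[0,0,80],[0,0,120],[0,0,150],[5,-50,150],[5,-100,150],[8,-150,150],[11,-200,150],[14,-250,150],[17,-290,150]],"dr":[[0,0,0],[0,0,0],[0,0,0],[0,0,0],[0,0,0],[0,0,0],[0,0,1],[0,0,1],[0,0,2],[0,0,2],[0,0,3],[0,0,3.5]],"fingers":[0,0,0,0,0,0,0,0,0,0,0,0]}' 60
python3 -m inch '{"translation":[[3,-50,0],[7,-96,0],[7,-96,0],[7,-96,-20],[7,-96,-20]],"dr":[[0,0,0],[0,0,0],[0,0,0],[0,0,0],[0,0,0]],"fingers":[0,0,0,0,0]}' 60
python3 - <<'E'
from h import *
s=ctrl.sense();pic('wrist','w3');print(s['tool_pos'],2*np.degrees(np.arctan2(s['tool_rot'][1],s['tool_rot'][0])))
im=cv2.imread('pics/w3.png');o=[cv2.resize(im,(512,384))]
for c,t in(('scene',.5),('side',.5)):
    ctrl.camera(c)
    print(c,[(np.round(d['xyz'],4).tolist(),round(d['confidence'],2)) for d in ctrl.place_of(c,'slot_key')],[(np.round(d['xyz'],4).tolist(),round(d['confidence'],2)) for d in ctrl.place_of(c,'slot_floor')])
r=rect(s,im,[.5235,-.0465],.100,.05,4000);r2=rect(s,im,[.5235,-.0465],.088,.05,4000);cv2.imwrite('pics/r3.png',np.hstack([r,r2]))
E
```

```text
t: 9.8
tool_pos: [0.5161, 0.047, 0.2056]
tool_rot: [0.043, 0.999, -0.0, 0.001]
wrist_force: [0.1, 0.4, -1.3]
grip_width: 0.0116
gripper_force: 60.0
t: 10.3
tool_pos: [0.5217, -0.0458, 0.1827]
tool_rot: [0.043, 0.999, 0.001, -0.002]
wrist_force: [-0.4, 0.4, -2.4]
grip_width: 0.012
gripper_force: 60.0
[ 0.52166266 -0.04581101  0.18271733] 175.03003563558389
scene [([0.5985, 0.2726, -0.0017], 0.56), ([0.3947, 0.3195, 0.0006], 0.5), ([0.5213, -0.0416, 0.1484], 0.49)] [([0.524, -0.0495, 0.0954], 0.63)]
side [([0.6023, 0.2713, -0.0032], 0.79), ([0.5211, -0.0467, 0.145], 0.59), ([0.3853, 0.3253, 0.0048], 0.42)] [([0.5259, -0.0483, 0.0909], 0.46)]
```

View pics/w3.png

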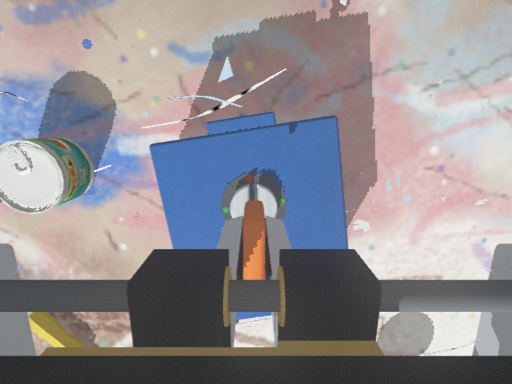

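View pics/r3.png

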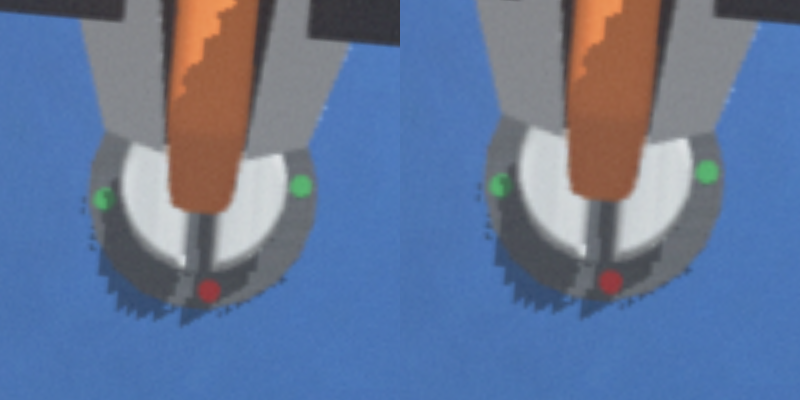

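The wrist view shows the key held centrally, lined up with the slot and a bit above the head. As a lateral check I'll project the key's lower front shoulder edge, visible at about (254, 202), through the camera model and compare it with the TCP.

```bash
python3 - <<'E'
from h import *
s=ctrl.sense();im=cv2.imread('pics/w3.png')
h=cv2.cvtColor(im,cv2.COLOR_BGR2HSV);m=(h[...,0]<16)&(h[...,1]>130)&(h[...,2]>70)
for r in range(196,210,2):
    c=np.where(m[r,225:285])[0]+225
    if len(c):print(r,c.min(),c.max(),wray(s,[c.mean(),r],s['tool_pos'][2]-.0246).round(4))
a=np.radians(175.03);print('expected',s['tool_pos'][:2]+.018*np.array([np.cos(a),np.sin(a)]))
E
```

```text
202 247 261 [[ 0.5086 -0.0453]]
204 246 261 [[ 0.51   -0.0458]]
206 246 261 [[ 0.5114 -0.0457]]
208 246 262 [[ 0.5128 -0.0457]]
expected [ 0.5057425  -0.04470238]
```

```bash
python3 -m inch '{"translation":[[3,-1,0],[3,-1,-20],[3,-1,-38],[3,-1,-41],[3,-1,-44],[3,-1,-46],[3,-1,-48],[3,-1,-48]],"dr":[[0,0,0],[0,0,0],[0,0,0],[0,0,0],[0,0,0],[0,0,0],[0,0,0],[0,0,0]],"fingers":[0,0,0,0,0,0,0,0]}' 60
```

```text
t: 11.45
tool_pos: [0.5265, -0.0477, 0.1368]
tool_rot: [0.043, 0.999, -0.0, 0.0]
wrist_force: [0.1, 0.1, -0.4]
grip_width: 0.0115
gripper_force: 60.0
```

```bash
python3 -m inch '{"translation":[[0,0,-2],[0,0,-4],[0,0,-5],[0,0,-6],[0,0,-6]],"dr":[[0,0,0],[0,0,0],[0,0,0],[0,0,0],[0,0,0]],"fingers":[0,0,0,0,0]}' 60
```

```text
t: 11.95
tool_pos: [0.5262, -0.0476, 0.1303]
tool_rot: [0.043, 0.999, 0.0, -0.0]
wrist_force: [0.0, 0.4, -0.5]
grip_width: 0.0119
gripper_force: 60.0
```

```bash
python3 -m inch '{"translation":[[0,0,0],[0,0,0],[0,0,0],[0,0,0],[0,0,0],[0,0,0],[0,0,0]],"dr":[[0,0,-6],[0,0,-12],[0,0,-18],[0,0,-24],[0,0,-30],[0,0,-36],[0,0,-40]],"fingers":[0,0,0,0,0,0,0]}' 60; python3 -c "
from h import *
s=ctrl.sense();print(s['moment'],s['wrist_force'])"
```

```text
t: 12.65
tool_pos: [0.5264, -0.0469, 0.1304]
tool_rot: [0.384, 0.923, 0.001, -0.0]
wrist_force: [0.8, 2.1, -1.9]
grip_width: 0.0116
gripper_force: 60.0
[ 0.49821875 -0.26571693  0.06924454] [ 0.77283172  2.0654983  -1.89779264]
```

Resistance is about 0.07–0.1 N m, as expected, and side forces are small. I'll carry on to the stop.

```bash
python3 -m inch '{"translation":[[0,0,0],[0,0,0],[0,0,0],[0,0,0],[0,0,0],[0,0,0],[0,0,0],[0,0,0],[0,0,0]],"dr":[[0,0,-6],[0,0,-12],[0,0,-18],[0,0,-24],[0,0,-30],[0,0,-35],[0,0,-39],[0,0,-42],[0,0,-42]],"fingers":[0,0,0,0,0,0,0,0,0]}' 60; python3 -c "
from h import *
s=ctrl.sense();print(s['moment'],s['wrist_force'],s['tool_rot'])"
```

```text
t: 13.55
tool_pos: [0.5263, -0.0469, 0.1304]
tool_rot: [0.688, 0.726, 0.001, -0.0]
wrist_force: [0.8, 3.2, -1.3]
grip_width: 0.0121
gripper_force: 60.0
[ 0.58698937 -0.21435863  0.03898945] [ 0.80414223  3.20464502 -1.29406556] [ 6.88032338e-01  7.25679698e-01  5.23599127e-04 -4.51628036e-04]
```

```bash
for k in 1 2; do python3 -m inch '{"translation":[[0,0,0],[0,0,0],[0,0,0]],"dr":[[0,0,-3],[0,0,-5],[0,0,-5]],"fingers":[0,0,0]}' 60|grep rot; python3 -c "
from h import *
s=ctrl.sense();print(s['moment'],s['wrist_force'],2*np.degrees(np.arctan2(s['tool_rot'][1],s['tool_rot'][0])))"; done
```

```text
tool_rot: [0.719, 0.695, 0.0, -0.0]
[ 0.71055873 -0.23452017  0.06705433] [ 0.5184208   3.4101492  -0.57619862] 88.10598487270086
tool_rot: [0.748, 0.664, 0.0, -0.001]
[ 0.97195938 -0.26132211  0.22142533] [ 2.00112029  3.83194076 -1.59745281] 83.1443247989035
```

```bash
python3 -m inch '{"translation":[[0,0,0],[0,0,0],[0,0,0]],"dr":[[0,0,-2],[0,0,-3],[0,0,-3]],"fingers":[0,0,0]}' 60|grep rot; python3 -c "
from h import *
s=ctrl.sense();print(s['moment'],s['wrist_force'],2*np.degrees(np.arctan2(s['tool_rot'][1],s['tool_rot'][0])))"
python3 -m inch '{"translation":[[0,0,0],[0,0,0],[0,0,0],[0,0,0]],"dr":[[0,0,4],[0,0,8],[0,0,10],[0,0,10]],"fingers":[0,0,0,0]}' 60|grep rot; python3 -c "
from h import *
s=ctrl.sense();print(s['moment'],s['wrist_force'],s['tool_pos'],2*np.degrees(np.arctan2(s['tool_rot'][1],s['tool_rot'][0])))"
```

```text
tool_rot: [0.765, 0.644, 0.0, -0.001]
[ 1.07481899 -0.22672392  0.56765288] [ 0.51881525  5.4439671  -1.23469884] 80.19273113714775
tool_rot: [0.707, 0.708, -0.001, 0.001]
[-0.02683763 -0.05958999  0.03196128] [ 0.33470658 -0.20828476 -1.08980801] [ 0.52635574 -0.04835218  0.1306281 ] 90.09634600924365
```

The stop was felt at 0.57 N m, and backing off left the key free in the slot. I'll withdraw and check.

```bash
python3 -m inch '{"translation":[[0,0,4],[0,0,10],[0,0,20],[0,0,50],[0,0,80],[0,30,90],[0,30,90]],"dr":[[0,0,0],[0,0,0],[0,0,0],[0,0,0],[0,0,0],[0,0,0],[0,0,0]],"fingers":[0,0,0,0,0,0,0]}' 60
python3 - <<'E'
from h import *
s=ctrl.sense();im=pic('wrist','w4')[:,:,::-1]
r=rect(s,im,[.5235,-.0465],.100,.05,4000)
cv2.imwrite('pics/r4.png',np.hstack([cv2.resize(im,(400,300),interpolation=cv2.INTER_AREA),r[:300]]))
E
```

```text
t: 15.55
tool_pos: [0.5277, -0.0163, 0.224]
tool_rot: [0.706, 0.708, 0.002, 0.002]
wrist_force: [1.1, 0.1, -0.1]
grip_width: 0.0118
gripper_force: 60.0
```

View pics/r4.png

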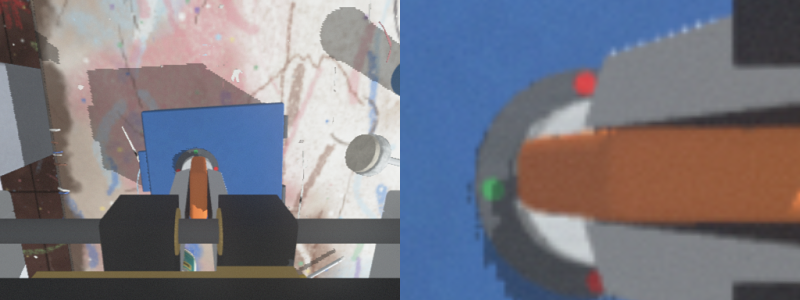

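```bash
python3 -m inch '{"translation":[[0,30,0],[0,60,0],[0,60,0]],"dr":[[0,0,0],[0,0,0],[0,0,0]],"fingers":[0,0,0]}' 60 | grep pos
python3 - <<'E'
from h import *
s=ctrl.sense();im=pic('wrist','w5')[:,:,::-1]
r=rect(s,im,[.5235,-.0465],.100,.05,4000)
cv2.imwrite('pics/r5.png',r)
E
```

```text
tool_pos: [0.5256, 0.0441, 0.2198]
```

View pics/r5.png

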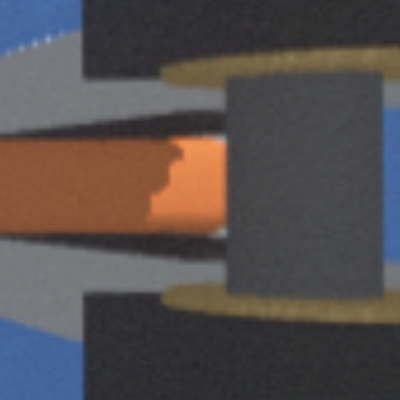

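```bash
python3 -m inch '{"translation":[[0,30,0],[0,60,0],[0,90,0],[-5,130,0],[-10,170,0],[-15,210,0],[-20,240,0],[-28,260,0],[-28,265,0],[-28,265,0],[-28,265,0]],"dr":[[0,0,8],[0,0,16],[0,0,24],[0,0,32],[0,0,40],[0,0,48],[0,0,56],[0,0,64],[0,0,72],[0,0,80],[0,0,81.4]],"fingers":[0,0,0,0,0,0,0,0,0,0,0]}' 60; python3 -c "
from h import *
s=ctrl.sense();print(s['tool_pos'],2*np.degrees(np.arctan2(s['tool_rot'][1],s['tool_rot'][0])))"
```

```text
t: 17.05
tool_pos: [0.4987, 0.3063, 0.22]
tool_rot: [0.074, 0.997, -0.0, -0.0]
wrist_force: [1.1, -0.3, -0.2]
grip_width: 0.0116
gripper_force: 60.0
[0.4987176  0.30634512 0.2199501 ] 171.46067507168846
```

That view was blocked by the hand. I'll use one last composite of the scene and side crops of the fastener plus the wrist view, and compare the key's pose in the hand with w3 numerically.

```bash
python3 - <<'E'
from h import *
s=ctrl.sense();w=pic('wrist','w6')[:,:,::-1]
def mk(im):
    h=cv2.cvtColor(np.ascontiguousarray(im),cv2.COLOR_BGR2HSV);return (h[...,0]<16)&(h[...,1]>130)&(h[...,2]>70)
for n in('pics/w3.png','pics/w6.png'):
    m=mk(cv2.imread(n));print(n,[(r,)+(lambda c:(c.min(),c.max()) if len(c) else None)(np.where(m[r,225:285])[0]+225 ) if m[r,225:285].any() else (r,) for r in range(198,245,6)])
o=[]
for c in('scene','side'):
    im=pic(c,c+'6')[:,:,::-1];u,v=map(int,proj(c,[.525,-.047,.1]));o.append(cv2.resize(im[v-25:v+25,u-33:u+33],(400,300),interpolation=cv2.INTER_CUBIC))
    print(c,[(np.round(d['xyz'],4).tolist(),round(d['confidence'],2)) for d in ctrl.place_of(c,'lid_edge')])
cv2.imwrite('pics/f.png',np.vstack([np.hstack(o),np.hstack([cv2.resize(w,(400,300),interpolation=cv2.INTER_AREA),rect(s,w,[.497,.34],.03,.08,2500)[:300]])]))
E
```

```text
pics/w3.png [(198,), (204, np.int64(246), np.int64(261)), (210, np.int64(246), np.int64(262)), (216, np.int64(245), np.int64(263)), (222, np.int64(244), np.int64(264)), (228, np.int64(243), np.int64(264)), (234, np.int64(243), np.int64(264)), (240, np.int64(243), np.int64(264))]
pics/w6.png [(198,), (204, np.int64(246), np.int64(261)), (210, np.int64(245), np.int64(262)), (216, np.int64(245), np.int64(263)), (222, np.int64(244), np.int64(264)), (228, np.int64(243), np.int64(264)), (234, np.int64(243), np.int64(264)), (240, np.int64(243), np.int64(264))]
scene [([0.4666, -0.0518, 0.0906], 0.72)]
side [([0.4582, -0.0537, 0.0913], 0.58)]
```

View pics/f.png

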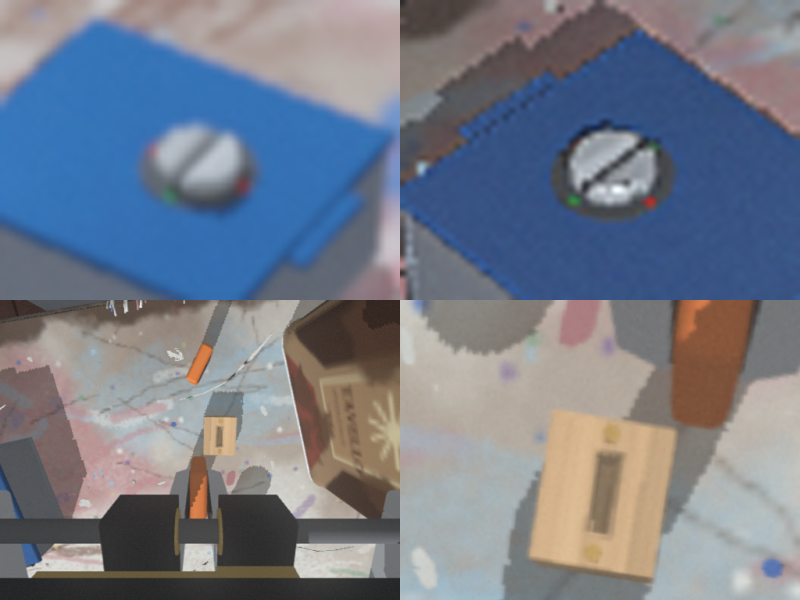

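Both views show the slot on the green dots and the lid shut, and the key sits unchanged in the hand. The pocket is at about (0.4995, 0.3387), which agrees with the grasp pose. Next I'll put the key back.

```bash
python3 -m inch '{"translation":[[0.6,32.5,0],[0.6,32.5,-40],[0.6,32.5,-85],[0.6,32.5,-120],[0.6,32.5,-138],[0.6,32.5,-146],[0.6,32.5,-149],[0.6,32.5,-152],[0.6,32.5,-155],[0.6,32.5,-155]],"dr":[[0,0,0],[0,0,0],[0,0,0],[0,0,0],[0,0,0],[0,0,0],[0,0,0],[0,0,0],[0,0,0],[0,0,0]],"fingers":[0,0,0,0,0,0,0,0,0,0]}' 60
```

```text
t: 18.3
tool_pos: [0.4993, 0.3401, 0.0661]
tool_rot: [0.075, 0.997, 0.0, 0.001]
wrist_force: [0.2, -0.4, -1.1]
grip_width: 0.0114
gripper_force: 60.0
```

```bash
python3 -m inch '{"translation":[[0,0,-3],[0,0,-6],[0,0,-8],[0,0,-10],[0,0,-11],[0,0,-11]],"dr":[[0,0,0],[0,0,0],[0,0,0],[0,0,0],[0,0,0],[0,0,0]],"fingers":[0,0,0,0,0,0]}' 30
```

```text
t: 18.9
tool_pos: [0.4989, 0.3399, 0.0546]
tool_rot: [0.075, 0.997, -0.0, -0.0]
wrist_force: [-1.4, -1.5, 1.5]
grip_width: 0.0117
gripper_force: 30.0
```

Home at the same height as when it was grasped (0.0546). Next I'll release and rise.

```bash
python3 -m inch '{"translation":[[0,0,0],[0,0,0],[0,0,0],[0,0,0],[0,0,0],[0,0,30],[0,0,70],[0,0,120],[0,0,165],[-25,0,190],[-50,0,210],[-50,0,210]],"dr":[[0,0,0],[0,0,0],[0,0,0],[0,0,0],[0,0,0],[0,0,0],[0,0,0],[0,0,0],[0,0,0],[0,0,0],[0,0,0],[0,0,0]],"fingers":[0.15,0.3,0.45,0.6,0.6,0.6,0.6,0.6,0.6,0.6,0.6,0.6]}'
python3 - <<'E'
from h import *
s=ctrl.sense();w=pic('wrist','w7')[:,:,::-1]
P=lambda L:[(np.round(d['xyz'],4).tolist(),round(d['confidence'],2)) for d in L]
print(P(ctrl.place_of('wrist','slot_key')),P(ctrl.place_of('wrist','key_holder')))
for c in('side','scene'):
    ctrl.camera(c);print(c,P(ctrl.place_of(c,'slot_key')),P(ctrl.place_of(c,'lid_edge')),P(ctrl.place_of(c,'screw_tin')),P(ctrl.place_of(c,'gouache_0')))
for n,z in(('top',.075),):
    r=rect(s,w,[.497,.34],z,.04,2500);h=cv2.cvtColor(r,cv2.COLOR_BGR2HSV);m=((h[...,0]<14)&(h[...,1]>160)&(h[...,2]>70)).astype(np.uint8)
    q=max(cv2.findContours(m,0,2)[0],key=cv2.contourArea);print(cv2.minAreaRect(q))
E
```

```text
t: 20.1
tool_pos: [0.4485, 0.3409, 0.2683]
tool_rot: [0.074, 0.997, 0.002, 0.003]
wrist_force: [0.6, -0.5, 0.5]
grip_width: 0.0567
gripper_force: 0.0
[([0.3921, 0.3201, -0.0007], 0.84), ([0.6012, 0.2723, -0.0003], 0.74), ([0.4964, 0.3395, 0.0146], 0.58)] [([0.4955, 0.3373, 0.0016], 0.65)]
side [([0.6016, 0.2714, -0.0032], 0.86), ([0.3874, 0.3256, 0.0017], 0.62), ([0.4622, -0.0492, 0.0916], 0.16)] [([0.4641, -0.0473, 0.088], 0.76)] [([0.4876, -0.2718, -0.0038], 0.83)] [([0.6818, 0.3458, -0.0008], 0.69)]
scene [([0.5026, 0.341, 0.0198], 0.71), ([0.5964, 0.2724, 0.0007], 0.54), ([0.3946, 0.322, 0.0017], 0.5)] [([0.4628, -0.0525, 0.0934], 0.75)] [([0.487, -0.2714, -0.0022], 0.9)] [([0.6791, 0.3457, 0.0009], 0.78)]
((111.0, 58.5), (1.0, 2.0), 90.0)
```

```bash
python3 - <<'E'
from h import *
S=ctrl.sense();a=np.radians(183.3/2)
for n,s in(('w2',dict(tool_pos=np.array([.44856,.33964,.26457]),tool_rot=np.array([-.0288,.9996,-.0002,.0001]))),('w7',S)):
    r=rect(s,cv2.imread(f'pics/{n}.png'),[.497,.34],.075,.05,2500);h=cv2.cvtColor(r,cv2.COLOR_BGR2HSV);m=((h[...,0]<15)&(h[...,1]>140)&(h[...,2]>70)).astype(np.uint8)
    for q in cv2.findContours(m,0,2)[0]:
        if cv2.contourArea(q)>400:print(n,cv2.minAreaRect(q))
E
```

```text
w2 ((127.63711547851562, 119.5910415649414), (28.22458267211914, 85.14164733886719), 9.619728088378906)
w7 ((131.55880737304688, 125.81834411621094), (26.363178253173828, 83.34307098388672), 9.188836097717285)
```

The key shows the same size, angle and place, within 3 mm, as it did at the start. I'll hand in.

```bash
python3 -c "
from plant import ctrl
print(ctrl.close_job())"
```

```text
the job is handed in; nothing more can be done
None
```

The job is handed in at about 20 s on the robot's clock: the lid is shut, the fastener is turned to its stop with the slot on the green dots, the key is back in its holder at its original height, and the tin and jar are where they were; no verdict was returned.

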